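# Roll the edge cap strip home on a sample rack

### The job

Before the sample rack goes into the freezer, take the orange hand roller from its steel tray and roll it firmly along the blue cap strip at the edge of the rack until all eight blue caps are fully home, flush with the white ones. Touch the rack only with the roller, then stand the roller back upright on its wheels in the tray, and leave everything else where it is.

Things in the scene. Friction and masses are not known exactly. Their poses are not given: they have to be found in the camera images.
- rack: Grey sample rack, fixed, 85.6 mm (its x) by 127.6 mm (its y), 46 mm high over the seated caps; origin at the centre of its underside, z up. 12 columns of 8 tubes at 9 mm pitch, each column along x, each closed by a strip of 8 caps. Eleven strips (y -49.5 to +40.5 mm) are white and home; the edge one (y = +49.5 mm) is blue and stands up to 4 mm proud.
- strip_near (a point): Centre of the first blue cap (cap_0, at rack x = -31.5 mm, the end with the small pull tab), at the height of the seated cap tops: 46 mm above the surface. The strip runs from here straight to strip_far.
- strip_far (a point): Centre of the last blue cap (cap_7, at rack x = +31.5 mm), at the height of the seated cap tops. The blue strip is 8 mm wide and about 71 mm long over its ends.
- roller: Hand roller: orange grip over two black wheels in line, standing upright in the tray. Origin at the bottom of the wheels, midway between them; z up, x = rolling direction (either way), y = axles. Wheels 26 mm in diameter, 26 mm wide, axles at x = +-18 mm, z = 13 mm, in an aluminium carriage 34 mm wide, sprung in the grip. Mass about 0.25 kg.
- roller_grip (a point): Middle of the roller's grip, 66 mm above the bottom of the wheels (spring at rest). The grip block is 64 mm along the roller's x, 26 mm thick along its y and reaches from 22 mm below this point to 20 mm above it; a black collar 29 mm thick goes round its lowest 6 mm. Axes as the roller's.
- carriage (a joint): How far the wheel carriage of the roller is pushed up into its grip (m), 0 to 0.008. Spring: 3 N before it starts to move, then 1.6 N per mm, so about 13 N at 6 mm and 16 N at the 8 mm stop. At the stop the roller is rigid.
- wheel_front (a joint): Turning angle (rad) of the wheel at the roller's +x end, free to spin endlessly either way; rolling towards +x makes it grow.
- wheel_rear (a joint): The same for the wheel at the roller's -x end.
- tray: Shallow stainless steel instrument tray, fixed, 84 mm (its x) by 130 mm (its y), 12 mm high, walls and floor 2.5 mm thick; origin at the centre of its underside.
- cap_0 (a joint): How far blue cap 0 (at rack x = -31.5 mm) is pressed into its tube (m): 0 = standing 4 mm proud of the white caps, 0.004 = fully home and flush with them. It is a tight plug: it needs about 6 N to move, and stays where it is left. A wheel bears on one to three caps at once, so 12 to 15 N on the roller, over a few strokes, seats them.
- cap_1 (a joint): How far blue cap 1 (at rack x = -22.5 mm) is pressed into its tube (m): 0 = standing 4 mm proud of the white caps, 0.004 = fully home and flush with them. It is a tight plug: it needs about 6 N to move, and stays where it is left. A wheel bears on one to three caps at once, so 12 to 15 N on the roller, over a few strokes, seats them.
- cap_2 (a joint): How far blue cap 2 (at rack x = -13.5 mm) is pressed into its tube (m): 0 = standing 4 mm proud of the white caps, 0.004 = fully home and flush with them. It is a tight plug: it needs about 6 N to move, and stays where it is left. A wheel bears on one to three caps at once, so 12 to 15 N on the roller, over a few strokes, seats them.
- cap_3 (a joint): How far blue cap 3 (at rack x = -4.5 mm) is pressed into its tube (m): 0 = standing 4 mm proud of the white caps, 0.004 = fully home and flush with them. It is a tight plug: it needs about 6 N to move, and stays where it is left. A wheel bears on one to three caps at once, so 12 to 15 N on the roller, over a few strokes, seats them.
- cap_4 (a joint): How far blue cap 4 (at rack x = +4.5 mm) is pressed into its tube (m): 0 = standing 4 mm proud of the white caps, 0.004 = fully home and flush with them. It is a tight plug: it needs about 6 N to move, and stays where it is left. A wheel bears on one to three caps at once, so 12 to 15 N on the roller, over a few strokes, seats them.
- cap_5 (a joint): How far blue cap 5 (at rack x = +13.5 mm) is pressed into its tube (m): 0 = standing 4 mm proud of the white caps, 0.004 = fully home and flush with them. It is a tight plug: it needs about 6 N to move, and stays where it is left. A wheel bears on one to three caps at once, so 12 to 15 N on the roller, over a few strokes, seats them.
- cap_6 (a joint): How far blue cap 6 (at rack x = +22.5 mm) is pressed into its tube (m): 0 = standing 4 mm proud of the white caps, 0.004 = fully home and flush with them. It is a tight plug: it needs about 6 N to move, and stays where it is left. A wheel bears on one to three caps at once, so 12 to 15 N on the roller, over a few strokes, seats them.
- cap_7 (a joint): How far blue cap 7 (at rack x = +31.5 mm) is pressed into its tube (m): 0 = standing 4 mm proud of the white caps, 0.004 = fully home and flush with them. It is a tight plug: it needs about 6 N to move, and stays where it is left. A wheel bears on one to three caps at once, so 12 to 15 N on the roller, over a few strokes, seats them.
- petri: Bystander: two stacked closed clear petri dishes, 62 mm diameter, 30 mm high; origin at the centre of its underside. Leave it alone.
- vial: Bystander: amber glass vial with white cap, 27 mm diameter, 58 mm tall; origin at the centre of its underside. Leave it alone.
- tip_box: Bystander: blue pipette tip box with clear lid, 66x120x60 mm; origin at the centre of its underside. Leave it alone.
Things that resemble listed ones, but are neither listed nor needed, are in the scene too. What is shaped like the roller but turquoise is not meant.

How it is judged:
By the outcome, as a careful person would: the job done as asked, in the order asked, and still so for the second after the job is handed in, with the robot touching nothing.
It also fails if it takes over 58 s, if anything falls off the work surface, if the arm or the gripper's body presses on something with over 40 N, if the wrist force passes 120 N, or if a joint passes its speed limit or range.

### The arm

A 7-joint arm with a two-finger parallel gripper is mounted at the origin on a cart in front of the work surface, level with it; the furniture and walls round the work are solid. World frame = base frame: x ahead of the robot, y to its left, z up, the work surface at z = 0. Lengths are in m, angles in degrees, forces in N, time in s.
With the tool pointing down it reaches from about 0.4 to 0.9 m from the base axis. Payload 5.5 kg.
Tool frame: the origin (TCP) lies midway between the tips of the shut fingers; the grasp point (between the pads) lies 19 mm behind it; z points along the fingers, y is the line along which they close (so a half turn about z gives the same grasp; the last joint's range is limited). The gripper opens to 92 mm and grips with 3 to 60 N. Pads are 19 mm wide; open, the fingers measure 130 mm over their backs; the gripper's body (75 mm by 190 mm) begins 47 mm behind the grasp point.
Start: joints at [-54.018, 28.699, -24.465, 88.831, 12.651, 65.22, -12.049], TCP at [0.232, 0.607, 0.227] pointing down, gripper open.
Joint ranges: [-164.97, 164.97], [-17.58, 116.51], [-87.97, 89.64], [11.32, 138.91], [-80.73, 260.73], [10.89, 115.49], [-147.41, 147.41]. Speed limits (degrees/s): [147.25, 147.25, 180, 180, 180, 180, 180].

### API

Orientations are given as [roll, pitch, yaw] about the fixed x, y, z axes, in that order (R = Rz(yaw) Ry(pitch) Rx(roll)).
In Python, from workcell import read_state, camera, camera_model, job_done gives the robot as it stands.
- The arm moves only by the tool drive_tool, never from a script. Its argument "increments" is a list of rows, each an object of numbers: "dx", "dy", "dz": the shift along the tool's x, y, z in m; "wx", "wy", "wz": the turn, a rotation vector about the tool's x, y, z in degrees. A call has exactly 10 rows; each row shifts and turns the commanded pose from where the row before left it, along the tool's axes as they then stand; what a row does not reach is not made up. A row lasts 1/10 s, in which the tool goes at most 50 mm and 8.59 degrees, less where a joint would pass 70% of its speed; a pose out of reach is approached as far as the arm can. A call with a gripper value outside its range is refused whole. "gripper" is the closure, from -1 (fully open) to 1 (shut), set as the call begins (left out, the last holds). The fingers move at their own pace and stop on an object; "newtons" is the grip in N (left out, the last holds). Time passes only in rows, so rows that do not move let the fingers close, or fill a call up. It gives the time, the measured TCP pose, the force, the opening and the grip force at its end, in the units of the state.
- read_state(): the state, without advancing time (a new reading comes with each control period).
- camera(name): name is "side" or "top" or "wrist"; returns the picture (384x512x3 uint8, blue, green, red); there is no depth.
- camera_model(name): a dict with "vfov" (degrees; the focal length in pixels is half the picture's height over the tangent of half this angle, whatever the lens; pixels are square), "cx", "cy" (the principal point, pixels), "R" (3x3) and "t" (3): a world point X has camera coordinates R X + t. Camera axes: x right, y down, z forward; pixel columns grow to the right and rows downward; lengths in m; the calibration is good to about 2 mm. A picture is of the moment at which its call begins: read the wrist's pose just before it. camera_model takes no time and is no camera call; for the wrist camera it gives the pose at the moment of the call.
- job_done(): hands the job in; it is judged then, once.
The state is a dict: "time_s": time; "joint_positions": joint angles; "joint_velocities": joint speeds; "tau": joint torques, N m; "ee_pos": TCP position; "tcp_rot": TCP orientation; "contact_force": force on the tool from outside, world axes, zero at the start; "torque": the same for the moment, N m; "finger_gap": finger opening in m; "grasp_force": force on a finger pad.
Only numpy, scipy, OpenCV 4.12 (cv2) and the standard library are available. Lean on these libraries where they do the work, as an engineer would, in place of code of your own. Each camera call takes 0.05 s, during which the arm holds its last target. There are 200 camera calls.

## Working session

There is one attempt and no reset: what is moved stays moved. The work goes in short steps, Python scripts to look and compute and a tool call to move; the robot and the scene stay as the last step left them, time stands still between calls to the robot, and variables do not carry over. Pictures are saved under pics/ and viewed, at most 10 in all, crops included, and the job is handed in when it is done.

Besides the shell and the picture viewer there is one more tool, called after ">>>" in YAML: its name, and indented under it one key for each argument. drive_tool: Moves the arm, as the interface text tells. Its arguments: {"type":"object","properties":{"increments":{"type":"array"},"gripper":{"type":"number"},"newtons":{"type":"number"}},"required":["increments"]}

```bash
mkdir -p pics; ls
cat > h.py <<'E'
import numpy as np,cv2
from workcell import read_state,camera,camera_model,job_done
def ray(m,u,v):
    f=192/np.tan(np.radians(m['vfov'])/2);R=np.array(m['R']);t=np.array(m['t'])
    return -R.T@t, R.T@np.array([(u-m['cx'])/f,(v-m['cy'])/f,1])
def onz(m,u,v,z):
    o,d=ray(m,u,v); return o+d*(z-o[2])/d[2]
def proj(m,X):
    f=192/np.tan(np.radians(m['vfov'])/2);c=np.array(m['R'])@np.array(X)+np.array(m['t'])
    return c[:2]/c[2]*f+[m['cx'],m['cy']]
E
python3 - <<'E'
from h import *
a=camera('top');b=camera('side')
cv2.imwrite('pics/top.png',a);cv2.imwrite('pics/side.png',b)
cv2.imwrite('pics/ts.png',cv2.resize(np.vstack([a,b]),None,fx=.78,fy=.78))
for n in('top','side','wrist'):print(n,camera_model(n))
print(read_state())
E
```

```text
pics
top {'vfov': 44.69399893557423, 'cx': 251.02622559995353, 'cy': 184.88169977731823, 'R': array([[ 0.02420565, -0.99935089, -0.02668126],
       [-0.99226281, -0.02076589, -0.12240627],
       [ 0.12177275,  0.02943775, -0.99212137]]), 't': array([-0.19206262,  0.53648513,  0.99380488])}
side {'vfov': 51.076731295151255, 'cx': 255.69859697661144, 'cy': 185.51496613850222, 'R': array([[-0.9424337 , -0.33438662,  0.00207672],
       [-0.17977198,  0.50141238, -0.84632598],
       [ 0.28195879, -0.79797946, -0.53266127]]), 't': array([0.42448518, 0.24582764, 0.59328951])}
wrist {'vfov': 60.72508468248288, 'cx': 260.42299080051754, 'cy': 186.1104064794163, 'R': array([[ 0.35732937,  0.93397679, -0.00175608],
       [ 0.89465017, -0.34174236,  0.28777288],
       [ 0.26817306, -0.10440078, -0.95769707]]), 't': array([-0.64923622, -0.0356999 ,  0.39111652])}
{'time_s': 0.1, 'joint_positions': array([-54.0167766 ,  28.74989547, -24.4558475 ,  88.88292329,
        12.65150994,  65.22005431, -12.0481268 ]), 'joint_velocities': array([-0.01932443, -0.13067251, -0.132647  , -0.16497183, -0.04993522,
       -0.02956251,  0.02825069]), 'tau': array([-1.07373716e-02, -5.67881405e+01, -5.83830804e+00, -2.79913956e+01,
       -6.90119527e-02,  2.41635321e-02,  2.02373900e-05]), 'ee_pos': array([0.23171673, 0.60664102, 0.22578711]), 'tcp_rot': array([-1.79900722e+02, -4.33894354e-03,  1.59102083e+02]), 'contact_force': array([ 0.65413515, -0.00128489, -0.98224493]), 'torque': array([ 0.00582675, -0.02797142,  0.04303738]), 'grasp_force': 0.0, 'finger_gap': 0.09183421277676337}
```

View pics/top.png

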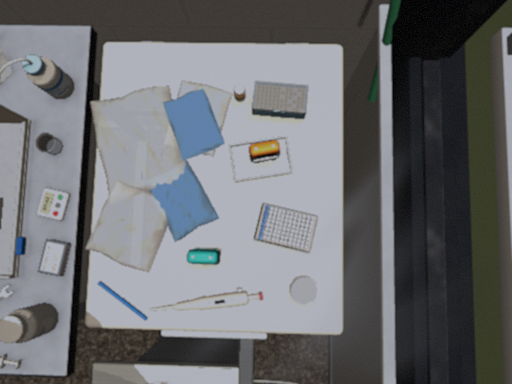

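View pics/side.png

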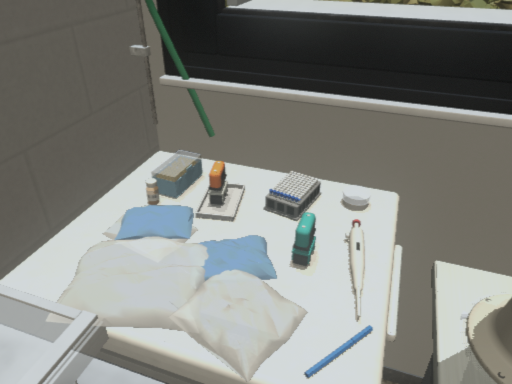

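The top view shows the orange roller at (264,150) in its tray and the rack at (287,227), with its blue strip on the left edge at about (264,221). The look-alike is the turquoise roller at (203,256). The tip box is at (280,98), the vial at (239,93) and the petri dishes at (303,289). The blue wraps at (190,125) and the blue pen at (122,300) could pass for the strip. I choose the orange one standing in the steel tray.

Run:
```python
from h import *
a=cv2.imread('pics/top.png');b=cv2.imread('pics/side.png')
mt=camera_model('top');ms=camera_model('side')
def blob(im,lo,hi,box):
    m=cv2.inRange(cv2.cvtColor(im,cv2.COLOR_BGR2HSV),lo,hi);k=np.zeros_like(m);x0,y0,x1,y1=box;k[y0:y1,x0:x1]=m[y0:y1,x0:x1]
    p=cv2.findNonZero(k);r=cv2.minAreaRect(p);return r,len(p)
r,n=blob(a,(5,120,120),(22,255,255),(230,130,300,170));print(r,n);print('roller',onz(mt,*r[0],.08))
bx=cv2.boxPoints(r);print([onz(mt,*p,.086).round(3) for p in bx])
r,n=blob(a,(100,90,60),(125,255,255),(245,195,285,250));print(r,n);print('strip',onz(mt,*r[0],.05))
print([onz(mt,*p,.05).round(3) for p in cv2.boxPoints(r)])
for nm,p,z in [('tray',(261,160),0.012),('tip',(280,98),.06),('vial',(239,93),.058),('petri',(303,289),.03),('rack',(287,227),.046)]:print(nm,onz(mt,*p,z).round(3))
z=np.vstack([cv2.resize(a[70:270,210:340],None,fx=4,fy=3)])
cv2.imwrite('pics/crop.png',cv2.resize(np.hstack([cv2.resize(a[120:260,220:330],(400,509)),cv2.resize(b[140:250,180:330],(400,509))]),(800,509)))
```

```text
((263.79998779296875, 147.39999389648438), (11.806440353393555, 29.158329010009766), 79.69515228271484) 210
roller [ 0.61463698 -0.20634382  0.08      ]
[array([ 0.62 , -0.174,  0.086]), array([ 0.632, -0.234,  0.086]), array([ 0.607, -0.239,  0.086]), array([ 0.595, -0.179,  0.086])]
((263.38238525390625, 222.47059631347656), (2.9104275703430176, 34.1975212097168), 14.03624439239502) 89
strip [ 0.45825826 -0.20873284  0.05      ]
[array([ 0.424, -0.198,  0.05 ]), array([ 0.495, -0.214,  0.05 ]), array([ 0.493, -0.22 ,  0.05 ]), array([ 0.422, -0.204,  0.05 ])]
tray [ 0.6   -0.2    0.012]
tip [ 0.729 -0.239  0.06 ]
vial [ 0.739 -0.15   0.058]
petri [ 0.32  -0.296  0.03 ]
rack [ 0.45  -0.259  0.046]
```

View pics/crop.png

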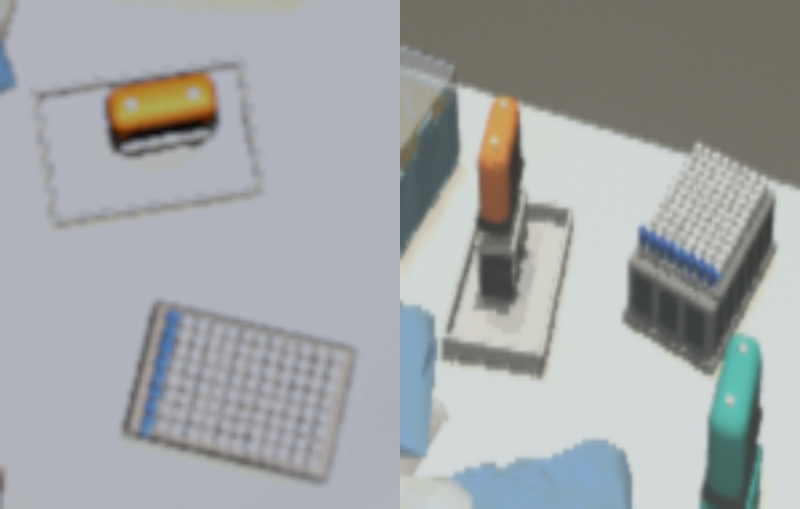

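The crop confirms it: the orange roller stands upright in the steel tray, and the blue strip is on the rack's left edge. Next I move over the two of them.

>>> drive_tool:
  increments:
    - {"dx": -0.0288, "dy": -0.0322}
    - {"dx": -0.0288, "dy": -0.0322}
    - {"dx": -0.0288, "dy": -0.0322}
    - {"dx": -0.0288, "dy": -0.0322}
    - {"dx": -0.0288, "dy": -0.0322}
    - {"dx": -0.0288, "dy": -0.0322}
    - {"dx": -0.0288, "dy": -0.0322}
    - {"dx": -0.0288, "dy": -0.0322}
    - {"dx": -0.0288, "dy": -0.0322}
    - {"dx": -0.0288, "dy": -0.0322}
  gripper: -1

```text
invalid input at $.increments[0]: expected keys dx, dy, dz, wx, wy, wz
```

>>> drive_tool:
  increments:
    - {"dx": -0.0288, "dy": -0.0322}
    - {"dx": -0.0288, "dy": -0.0322}
    - {"dx": -0.0288, "dy": -0.0322}
    - {"dx": -0.0288, "dy": -0.0322}
    - {"dx": -0.0288, "dy": -0.0322}
    - {"dx": -0.0288, "dy": -0.0322}
    - {"dx": -0.0288, "dy": -0.0322}
    - {"dx": -0.0288, "dy": -0.0322}
    - {"dx": -0.0288, "dy": -0.0322}
    - {"dx": -0.0288, "dy": -0.0322}

```text
invalid input at $.increments[0]: expected keys dx, dy, dz, wx, wy, wz
```

>>> drive_tool:
  increments:
    - {"wz": 7.2}
    - {"wz": 7.2}
    - {"wz": 7.2}
    - {"wz": 7.2}
    - {"wz": 7.2}
    - {"wz": 7.2}
    - {"wz": 7.2}
    - {"wz": 7.2}
    - {}
    - {}

```text
invalid input at $.increments[0]: expected keys dx, dy, dz, wx, wy, wz
```

Run:
```python
from h import *
s=read_state();m=camera_model('wrist');a=camera('wrist');cv2.imwrite('pics/w1.png',a);np.save('m1.npy',m,allow_pickle=True)
print(s['ee_pos'],s['tcp_rot'],s['joint_positions'],s['contact_force'],s['time_s'])
```

```text
[0.23171673 0.60664102 0.22578711] [-1.79900722e+02 -4.33894354e-03  1.59102083e+02] [-54.0167766   28.74989547 -24.4558475   88.88292329  12.65150994
  65.22005431 -12.0481268 ] [ 0.65413515 -0.00128489 -0.98224493] 0.1
```

View pics/w1.png

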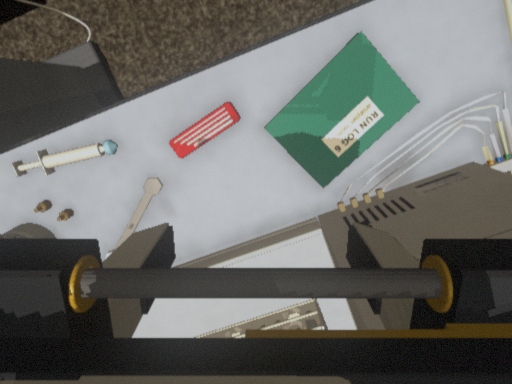

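The moves were refused because every row needs all six keys, so this view is still the start one, over the side bench. I'll resend them with full rows.

>>> drive_tool:
  increments:
    - {"dx": -0.0288, "dy": -0.0322, "dz": 0, "wx": 0, "wy": 0, "wz": 0}
    - {"dx": -0.0288, "dy": -0.0322, "dz": 0, "wx": 0, "wy": 0, "wz": 0}
    - {"dx": -0.0288, "dy": -0.0322, "dz": 0, "wx": 0, "wy": 0, "wz": 0}
    - {"dx": -0.0288, "dy": -0.0322, "dz": 0, "wx": 0, "wy": 0, "wz": 0}
    - {"dx": -0.0288, "dy": -0.0322, "dz": 0, "wx": 0, "wy": 0, "wz": 0}
    - {"dx": -0.0288, "dy": -0.0322, "dz": 0, "wx": 0, "wy": 0, "wz": 0}
    - {"dx": -0.0288, "dy": -0.0322, "dz": 0, "wx": 0, "wy": 0, "wz": 0}
    - {"dx": -0.0288, "dy": -0.0322, "dz": 0, "wx": 0, "wy": 0, "wz": 0}
    - {"dx": -0.0288, "dy": -0.0322, "dz": 0, "wx": 0, "wy": 0, "wz": 0}
    - {"dx": -0.0288, "dy": -0.0322, "dz": 0, "wx": 0, "wy": 0, "wz": 0}
  gripper: -1

```text
time_s: 1.15
ee_pos: [0.3863, 0.2019, 0.2268]
tcp_rot: [180.0, 0.0, 159.1]
contact_force: [0.6, -0.4, 1.0]
finger_gap: 0.0918
grasp_force: 0.0
```

>>> drive_tool:
  increments:
    - {"dx": -0.0288, "dy": -0.0322, "dz": 0, "wx": 0, "wy": 0, "wz": 0}
    - {"dx": -0.0288, "dy": -0.0322, "dz": 0, "wx": 0, "wy": 0, "wz": 0}
    - {"dx": -0.0288, "dy": -0.0322, "dz": 0, "wx": 0, "wy": 0, "wz": 0}
    - {"dx": -0.0288, "dy": -0.0322, "dz": 0, "wx": 0, "wy": 0, "wz": 0}
    - {"dx": -0.0288, "dy": -0.0322, "dz": 0, "wx": 0, "wy": 0, "wz": 0}
    - {"dx": -0.0288, "dy": -0.0322, "dz": 0, "wx": 0, "wy": 0, "wz": 0}
    - {"dx": -0.0288, "dy": -0.0322, "dz": 0, "wx": 0, "wy": 0, "wz": 0}
    - {"dx": -0.0288, "dy": -0.0322, "dz": 0, "wx": 0, "wy": 0, "wz": 0}
    - {"dx": -0.0288, "dy": -0.0322, "dz": 0, "wx": 0, "wy": 0, "wz": 0}
    - {"dx": -0.0288, "dy": -0.0322, "dz": 0, "wx": 0, "wy": 0, "wz": 0}

```text
time_s: 2.15
ee_pos: [0.5405, -0.2014, 0.2265]
tcp_rot: [180.0, -0.0, 159.1]
contact_force: [0.2, 0.0, 0.4]
finger_gap: 0.092
grasp_force: 0.0
```

>>> drive_tool:
  increments:
    - {"dx": 0, "dy": 0, "dz": 0, "wx": 0, "wy": 0, "wz": 7.2}
    - {"dx": 0, "dy": 0, "dz": 0, "wx": 0, "wy": 0, "wz": 7.2}
    - {"dx": 0, "dy": 0, "dz": 0, "wx": 0, "wy": 0, "wz": 7.2}
    - {"dx": 0, "dy": 0, "dz": 0, "wx": 0, "wy": 0, "wz": 7.2}
    - {"dx": 0, "dy": 0, "dz": 0, "wx": 0, "wy": 0, "wz": 7.2}
    - {"dx": 0, "dy": 0, "dz": 0, "wx": 0, "wy": 0, "wz": 7.2}
    - {"dx": 0, "dy": 0, "dz": 0, "wx": 0, "wy": 0, "wz": 7.2}
    - {"dx": 0, "dy": 0, "dz": 0, "wx": 0, "wy": 0, "wz": 7.2}
    - {"dx": 0, "dy": 0, "dz": 0, "wx": 0, "wy": 0, "wz": 0}
    - {"dx": 0, "dy": 0, "dz": 0, "wx": 0, "wy": 0, "wz": 0}

```text
time_s: 3.15
ee_pos: [0.5401, -0.1996, 0.2265]
tcp_rot: [-180.0, -0.0, 101.7]
contact_force: [0.2, 0.1, -0.1]
finger_gap: 0.0917
grasp_force: 0.0
```

Run:
```python
from h import *
s=read_state();m=camera_model('wrist');a=camera('wrist');cv2.imwrite('pics/w2.png',a);np.save('m2.npy',m,allow_pickle=True)
print(s['ee_pos'],s['tcp_rot'],s['joint_positions'],s['contact_force'],s['time_s'])
```

```text
[ 0.540098   -0.19962051  0.22646717] [-1.79970385e+02 -1.22394019e-02  1.01711212e+02] [  5.56129569  19.58381666  15.04015412 100.939694    -5.74366696
  60.25482518  34.33851387] [ 0.15171303  0.09322757 -0.12958343] 3.15
```

View pics/w2.png

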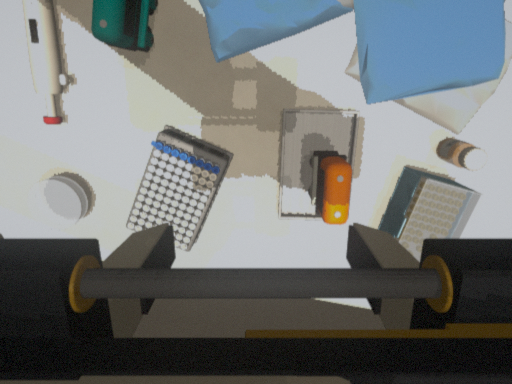

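The wrist view shows the rack with its blue strip running from about (155,144) to (218,172). The orange roller is at (337,188) and its tray at (318,162).

Run:
```python
from h import *
a=cv2.imread('pics/w2.png');m=np.load('m2.npy',allow_pickle=True).item()
h=cv2.cvtColor(a,cv2.COLOR_BGR2HSV)
def big(lo,hi,box):
    k=cv2.inRange(h,lo,hi);q=np.zeros_like(k);x0,y0,x1,y1=box;q[y0:y1,x0:x1]=k[y0:y1,x0:x1]
    return cv2.findNonZero(q).reshape(-1,2).astype(float)
p=big((3,150,90),(25,255,255),(300,140,370,235))
P=np.array([onz(m,u,v,.0885) for u,v in p])[:,:2]
r=cv2.minAreaRect(P.astype(np.float32));print('grip@top',r);
for ang in (-78.7,-80,-82):
    c,s=np.cos(np.radians(ang)),np.sin(np.radians(ang));U=P@[c,s];V=P@[-s,c]
    u1=np.percentile(U,99.7);v1=np.percentile(V,99.7);print(ang,'ext',np.ptp(U),np.ptp(V),'ctr',np.array([c,s])*(u1-.032)+np.array([-s,c])*(v1-.013))
g=cv2.cvtColor(a,cv2.COLOR_BGR2GRAY)
for box in((332,170,348,188),(330,205,346,222)):
    x0,y0,x1,y1=box;S=255-h[y0:y1,x0:x1,1].astype(float);S-=np.percentile(S,70);S[S<0]=0
    yy,xx=np.mgrid[y0:y1,x0:x1];c=((xx*S).sum()/S.sum(),(yy*S).sum()/S.sum());print('dot',c,onz(m,*c,.0885))
q=big((105,120,40),(125,255,255),(140,130,235,185))
Q=np.array([onz(m,u,v,.050) for u,v in q])[:,:2];r=cv2.minAreaRect(Q.astype(np.float32));print('strip',r,cv2.boxPoints(r))
vx=cv2.fitLine(Q.astype(np.float32),cv2.DIST_L2,0,.01,.01).ravel();print(vx,np.degrees(np.arctan2(vx[1],vx[0])))
t=a[100:235,130:370];cv2.imwrite('pics/c2.png',cv2.resize(t,None,fx=3.3,fy=3.3,interpolation=cv2.INTER_CUBIC))
```

```text
grip@top ((0.6139572858810425, -0.20016352832317352), (0.02604793757200241, 0.06619571894407272), 14.823775291442871)
-78.7 ext 0.06549832857589849 0.026905299974023578 ctr [ 0.61294249 -0.20118734]
-80 ext 0.06548493905178754 0.027898739396339245 ctr [ 0.61317047 -0.20110637]
-82 ext 0.0653985224887284 0.029785318577346787 ctr [ 0.61376717 -0.20093607]
dot (np.float64(339.85254915028327), np.float64(178.26724425191603)) [ 0.61343177 -0.18756273  0.0885    ]
dot (np.float64(337.0374000515863), np.float64(214.16830023213825)) [ 0.62051666 -0.22287373  0.0885    ]
strip ((0.46177417039871216, -0.20612505078315735), (0.007597578689455986, 0.07318482547998428), 78.33210754394531) [[ 0.42516962 -0.20244496]
 [ 0.49684218 -0.21724574]
 [ 0.49837872 -0.20980515]
 [ 0.42670617 -0.19500436]]
[ 0.976738   -0.21443638  0.46047714 -0.20606333] -12.3824625
```

View pics/c2.png

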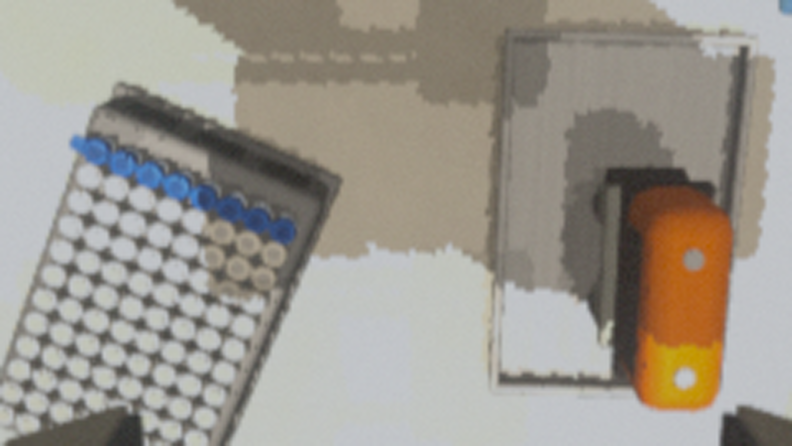

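The crop shows the blue caps from cap_0, beside the pull tab at about (159,146), to cap_7 at about (216,170). Two white screw dots on the grip top give the roller's axis.

Run:
```python
from h import *
m=np.load('m2.npy',allow_pickle=True).item();mt=camera_model('top')
A=onz(m,159.1,146.1,.05);B=onz(m,216.1,169.7,.05);print(A,B,np.linalg.norm(B-A),(A+B)/2,np.degrees(np.arctan2(*(B-A)[1::-1])))
a=onz(mt,255.75,148.3,.0885);b=onz(mt,273.35,145.6,.0885);print(a,b,(a+b)/2)
# tray corners wrist, crop px -> px
for c in((510,32),(752,40),(495,385),):
    print('tray',onz(m,130+c[0]/3.3,100+c[1]/3.3,.012))
s=read_state();print(s['ee_pos'],s['tcp_rot'])
yaw=np.radians(101.7);R=np.array([[np.cos(yaw),np.sin(yaw)],[np.sin(yaw),-np.cos(yaw)]])
print('delta tool',R.T@(np.array([.6165,-.205])-s['ee_pos'][:2]))
```

```text
[ 0.43373733 -0.20058299  0.05      ] [ 0.49525746 -0.21334464  0.05      ] 0.06282981442661836 [ 0.4644974  -0.20696382  0.05      ] -11.71914306306814
[ 0.61066411 -0.18962444  0.0885    ] [ 0.61708386 -0.22621151  0.0885    ] [ 0.61387398 -0.20791797  0.0885    ]
tray [ 0.55500181 -0.14067625  0.012     ]
tray [ 0.63532721 -0.12675378  0.012     ]
tray [ 0.57800115 -0.26605872  0.012     ]
[ 0.54016159 -0.19968439  0.22652262] [-1.79981359e+02 -1.05843241e-02  1.01687495e+02]
delta tool [-0.02068563  0.07367437]
```

>>> drive_tool:
  increments:
    - {"dx": -0.0043, "dy": 0.0146, "dz": 0.02, "wx": 0, "wy": 0, "wz": 0.4}
    - {"dx": -0.0043, "dy": 0.0146, "dz": 0.02, "wx": 0, "wy": 0, "wz": 0}
    - {"dx": -0.0043, "dy": 0.0146, "dz": 0.02, "wx": 0, "wy": 0, "wz": 0}
    - {"dx": -0.0043, "dy": 0.0146, "dz": 0.02, "wx": 0, "wy": 0, "wz": 0}
    - {"dx": -0.0043, "dy": 0.0145, "dz": 0.02, "wx": 0, "wy": 0, "wz": 0}
    - {"dx": 0, "dy": 0, "dz": 0.02, "wx": 0, "wy": 0, "wz": 0}
    - {"dx": 0, "dy": 0, "dz": 0, "wx": 0, "wy": 0, "wz": 0}
    - {"dx": 0, "dy": 0, "dz": 0, "wx": 0, "wy": 0, "wz": 0}
    - {"dx": 0, "dy": 0, "dz": 0, "wx": 0, "wy": 0, "wz": 0}
    - {"dx": 0, "dy": 0, "dz": 0, "wx": 0, "wy": 0, "wz": 0}

```text
time_s: 4.2
ee_pos: [0.6166, -0.2072, 0.1083]
tcp_rot: [179.9, 0.1, 101.1]
contact_force: [0.4, 0.8, 0.7]
finger_gap: 0.092
grasp_force: 0.0
```

Run:
```python
from h import *
s=read_state();m=camera_model('wrist');a=camera('wrist');cv2.imwrite('pics/w3.png',a)
print(s['ee_pos'],s['tcp_rot'])
yaw=np.radians(s['tcp_rot'][2]);X=np.array([np.cos(yaw),np.sin(yaw)]);Y=np.array([np.sin(yaw),-np.cos(yaw)])
h=cv2.cvtColor(a,cv2.COLOR_BGR2HSV);k=cv2.inRange(h,(3,150,90),(25,255,255));k[:100]=0;k[235:]=0
n,l,st,c=cv2.connectedComponentsWithStats(k);i=1+st[1:,4].argmax();print(st[i])
P=cv2.findNonZero((l==i).astype(np.uint8)).reshape(-1,2)
W=np.array([onz(m,u,v,.0885)[:2] for u,v in P])-s['ee_pos'][:2]
print('x',(W@X).min(),(W@X).max(),'y',(W@Y).min(),(W@Y).max())
cv2.imwrite('pics/c3.png',a)
```

```text
[ 0.6166127  -0.20723664  0.10828343] [1.79879553e+02 5.49302077e-02 1.01107557e+02]
[ 240  159   44   76 2989]
x -0.0047729026179369315 0.040530334374462074 y -0.011443001497644057 0.013129668710019589
```

View pics/c3.png

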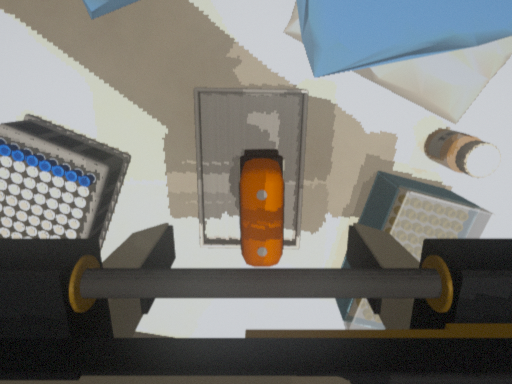

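The view shows the orange grip midway between the fingers, with its dots at (262,195) and (262,252).

Run:
```python
from h import *
s=read_state();m=camera_model('wrist')
yaw=np.radians(s['tcp_rot'][2]);X=np.array([np.cos(yaw),np.sin(yaw)]);Y=np.array([np.sin(yaw),-np.cos(yaw)])
for p in((262,195),(262.3,252),(261.5,266),(80,183)):
    w=onz(m,*p,.0885 if p[0]>100 else .05);d=w[:2]-s['ee_pos'][:2];print(w,d@X,d@Y)
```

```text
[ 0.61389634 -0.18767149  0.0885    ] 0.01965220262583702 0.0011299758840659232
[ 0.62106858 -0.22312967  0.0885    ] -0.016523475598330013 0.0013400858985421528
[ 0.62243094 -0.23255702  0.0885    ] -0.026036730618901355 0.00086160312070615
[ 0.49226931 -0.21564061  0.05      ] 0.01562728654481335 -0.12360656828949598
```

>>> drive_tool:
  increments:
    - {"dx": 0.0016, "dy": 0.001, "dz": 0.01, "wx": 0, "wy": 0, "wz": 0}
    - {"dx": 0, "dy": 0, "dz": 0.01, "wx": 0, "wy": 0, "wz": 0}
    - {"dx": 0, "dy": 0, "dz": 0.01, "wx": 0, "wy": 0, "wz": 0}
    - {"dx": 0, "dy": 0, "dz": 0.01, "wx": 0, "wy": 0, "wz": 0}
    - {"dx": 0, "dy": 0, "dz": 0.01, "wx": 0, "wy": 0, "wz": 0}
    - {"dx": 0, "dy": 0, "dz": 0.002, "wx": 0, "wy": 0, "wz": 0}
    - {"dx": 0, "dy": 0, "dz": 0, "wx": 0, "wy": 0, "wz": 0}
    - {"dx": 0, "dy": 0, "dz": 0, "wx": 0, "wy": 0, "wz": 0}
    - {"dx": 0, "dy": 0, "dz": 0, "wx": 0, "wy": 0, "wz": 0}
    - {"dx": 0, "dy": 0, "dz": 0, "wx": 0, "wy": 0, "wz": 0}

```text
time_s: 5.25
ee_pos: [0.617, -0.2051, 0.0553]
tcp_rot: [179.9, 0.0, 101.1]
contact_force: [0.1, -1.1, -0.3]
finger_gap: 0.092
grasp_force: 0.0
```

>>> drive_tool:
  increments:
    - {"dx": 0, "dy": 0, "dz": 0, "wx": 0, "wy": 0, "wz": 0}
    - {"dx": 0, "dy": 0, "dz": 0, "wx": 0, "wy": 0, "wz": 0}
    - {"dx": 0, "dy": 0, "dz": 0, "wx": 0, "wy": 0, "wz": 0}
    - {"dx": 0, "dy": 0, "dz": 0, "wx": 0, "wy": 0, "wz": 0}
    - {"dx": 0, "dy": 0, "dz": 0, "wx": 0, "wy": 0, "wz": 0}
    - {"dx": 0, "dy": 0, "dz": 0, "wx": 0, "wy": 0, "wz": 0}
    - {"dx": 0, "dy": 0, "dz": 0, "wx": 0, "wy": 0, "wz": 0}
    - {"dx": 0, "dy": 0, "dz": 0, "wx": 0, "wy": 0, "wz": 0}
    - {"dx": 0, "dy": 0, "dz": 0, "wx": 0, "wy": 0, "wz": 0}
    - {"dx": 0, "dy": 0, "dz": 0, "wx": 0, "wy": 0, "wz": 0}
  gripper: 1
  newtons: 45

```text
time_s: 6.25
ee_pos: [0.6166, -0.2051, 0.0547]
tcp_rot: [180.0, 0.0, 101.1]
contact_force: [-0.4, -1.2, -0.1]
finger_gap: 0.0259
grasp_force: 45.0
```

>>> drive_tool:
  increments:
    - {"dx": 0, "dy": 0, "dz": -0.01, "wx": 0, "wy": 0, "wz": 0}
    - {"dx": 0, "dy": 0, "dz": -0.02, "wx": 0, "wy": 0, "wz": 0}
    - {"dx": 0, "dy": 0, "dz": -0.02, "wx": 0, "wy": 0, "wz": 0}
    - {"dx": 0, "dy": 0, "dz": -0.02, "wx": 0, "wy": 0, "wz": 0}
    - {"dx": 0, "dy": 0, "dz": -0.02, "wx": 0, "wy": 0, "wz": 0}
    - {"dx": 0, "dy": 0, "dz": -0.02, "wx": 0, "wy": 0, "wz": 0}
    - {"dx": 0, "dy": 0, "dz": 0, "wx": 0, "wy": 0, "wz": 0}
    - {"dx": 0, "dy": 0, "dz": 0, "wx": 0, "wy": 0, "wz": 0}
    - {"dx": 0, "dy": 0, "dz": 0, "wx": 0, "wy": 0, "wz": 0}
    - {"dx": 0, "dy": 0, "dz": 0, "wx": 0, "wy": 0, "wz": 0}

```text
time_s: 7.25
ee_pos: [0.6156, -0.2047, 0.1631]
tcp_rot: [-179.9, -0.1, 101.1]
contact_force: [0.5, 0.7, -2.9]
finger_gap: 0.0257
grasp_force: 45.0
```

>>> drive_tool:
  increments:
    - {"dx": 0, "dy": 0, "dz": 0, "wx": 0, "wy": 0, "wz": -8.35}
    - {"dx": 0, "dy": 0, "dz": 0, "wx": 0, "wy": 0, "wz": -8.35}
    - {"dx": 0, "dy": 0, "dz": 0, "wx": 0, "wy": 0, "wz": -8.35}
    - {"dx": 0, "dy": 0, "dz": 0, "wx": 0, "wy": 0, "wz": -8.35}
    - {"dx": 0, "dy": 0, "dz": 0, "wx": 0, "wy": 0, "wz": -8.35}
    - {"dx": 0, "dy": 0, "dz": 0, "wx": 0, "wy": 0, "wz": -8.35}
    - {"dx": 0, "dy": 0, "dz": 0, "wx": 0, "wy": 0, "wz": -8.35}
    - {"dx": 0, "dy": 0, "dz": 0, "wx": 0, "wy": 0, "wz": -8.35}
    - {"dx": 0, "dy": 0, "dz": 0, "wx": 0, "wy": 0, "wz": 0}
    - {"dx": 0, "dy": 0, "dz": 0, "wx": 0, "wy": 0, "wz": 0}

```text
time_s: 8.25
ee_pos: [0.6161, -0.2051, 0.1639]
tcp_rot: [180.0, -0.1, 167.7]
contact_force: [0.1, 1.6, -2.6]
finger_gap: 0.0254
grasp_force: 45.0
```

Run:
```python
from h import *
s=read_state();m=camera_model('wrist');a=camera('wrist');cv2.imwrite('pics/w4.png',a)
print(s['ee_pos'],s['tcp_rot'],s['contact_force'],s['joint_positions'])
yaw=np.radians(s['tcp_rot'][2]);X=np.array([np.cos(yaw),np.sin(yaw)]);Y=np.array([np.sin(yaw),-np.cos(yaw)])
d=np.array([.4645,-.207])-s['ee_pos'][:2];print('tool',d@X,d@Y)
for p in([.4337,-.2006,.05],[.4953,-.2133,.05]):print(proj(m,p))
```

```text
[ 0.61610886 -0.20509978  0.16390284] [ 1.79980359e+02 -7.46803048e-02  1.67657833e+02] [ 0.08026076  1.59642339 -2.61622027] [16.75337786 30.19604532 -0.97025236 92.73291791  0.56306173 57.1516305
 93.26652288]
tool 0.14769878517716142 -0.03426260264588313
[210.86857892 -61.72136786]
[215.50448979  35.34484163]
```

View pics/w4.png

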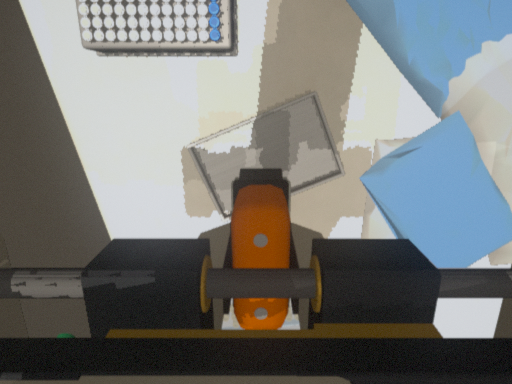

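The held roller hangs upright with the strip ahead: cap_7 is at (214,36), where the projection put it.

>>> drive_tool:
  increments:
    - {"dx": 0.02, "dy": -0.005, "dz": 0, "wx": 0, "wy": 0, "wz": -0.2}
    - {"dx": 0.02, "dy": -0.005, "dz": 0, "wx": 0, "wy": 0, "wz": 0}
    - {"dx": 0.02, "dy": -0.005, "dz": 0, "wx": 0, "wy": 0, "wz": 0}
    - {"dx": 0.02, "dy": -0.005, "dz": 0, "wx": 0, "wy": 0, "wz": 0}
    - {"dx": 0.02, "dy": -0.005, "dz": 0.008, "wx": 0, "wy": 0, "wz": 0}
    - {"dx": 0.02, "dy": -0.005, "dz": 0.01, "wx": 0, "wy": 0, "wz": 0}
    - {"dx": 0.02, "dy": -0.005, "dz": 0.01, "wx": 0, "wy": 0, "wz": 0}
    - {"dx": 0.008, "dy": 0, "dz": 0.01, "wx": 0, "wy": 0, "wz": 0}
    - {"dx": 0, "dy": 0, "dz": 0.01, "wx": 0, "wy": 0, "wz": 0}
    - {"dx": 0, "dy": 0, "dz": 0, "wx": 0, "wy": 0, "wz": 0}

```text
time_s: 9.3
ee_pos: [0.4648, -0.2081, 0.1155]
tcp_rot: [180.0, -0.1, 168.1]
contact_force: [0.6, 0.6, -2.0]
finger_gap: 0.0257
grasp_force: 45.0
```

Run:
```python
from h import *
s=read_state();m=camera_model('wrist');a=camera('wrist');b=camera('side')
print(s['ee_pos'],s['tcp_rot'],s['contact_force'])
cv2.imwrite('pics/w5.png',np.hstack([cv2.resize(a[60:340,100:420],(400,350)),cv2.resize(b[130:270,220:380],(400,350))]))
yaw=np.radians(s['tcp_rot'][2]);X=np.array([np.cos(yaw),np.sin(yaw)]);Y=np.array([np.sin(yaw),-np.cos(yaw)])
for p in([.4337,-.2006],[.4645,-.207],[.4953,-.2133]):d=np.array(p)-s['ee_pos'][:2];print('tool',d@X,d@Y)
```

```text
[ 0.46479874 -0.20812274  0.11554025] [ 1.79969254e+02 -6.33449167e-02  1.68089293e+02] [ 0.57824843  0.64425531 -1.96478194]
tool 0.031981791711521594 0.0009424033745976928
tool 0.0005240252950925883 0.001036913106340594
tool -0.030913102418344975 0.00122926988167107
```

View pics/w5.png

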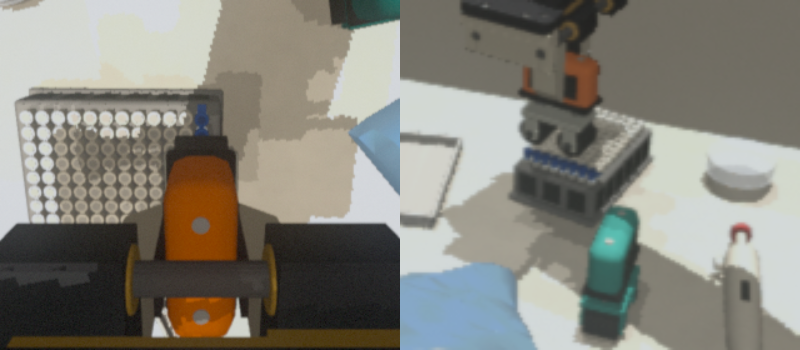

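The roller hangs centred over the blue strip, with both wheels above the caps. Now I press down.

>>> drive_tool:
  increments:
    - {"dx": 0, "dy": 0, "dz": 0.003, "wx": 0, "wy": 0, "wz": 0}
    - {"dx": 0, "dy": 0, "dz": 0.003, "wx": 0, "wy": 0, "wz": 0}
    - {"dx": 0, "dy": 0, "dz": 0.003, "wx": 0, "wy": 0, "wz": 0}
    - {"dx": 0, "dy": 0, "dz": 0.003, "wx": 0, "wy": 0, "wz": 0}
    - {"dx": 0, "dy": 0, "dz": 0.002, "wx": 0, "wy": 0, "wz": 0}
    - {"dx": 0, "dy": 0, "dz": 0.002, "wx": 0, "wy": 0, "wz": 0}
    - {"dx": 0, "dy": 0, "dz": 0.002, "wx": 0, "wy": 0, "wz": 0}
    - {"dx": 0, "dy": 0, "dz": 0, "wx": 0, "wy": 0, "wz": 0}
    - {"dx": 0, "dy": 0, "dz": 0, "wx": 0, "wy": 0, "wz": 0}
    - {"dx": 0, "dy": 0, "dz": 0, "wx": 0, "wy": 0, "wz": 0}

```text
time_s: 10.4
ee_pos: [0.4653, -0.2089, 0.0993]
tcp_rot: [-180.0, 0.1, 168.1]
contact_force: [0.4, 0.0, 5.2]
finger_gap: 0.0259
grasp_force: 45.0
```

>>> drive_tool:
  increments:
    - {"dx": 0, "dy": 0, "dz": 0.002, "wx": 0, "wy": 0, "wz": 0}
    - {"dx": 0, "dy": 0, "dz": 0.002, "wx": 0, "wy": 0, "wz": 0}
    - {"dx": 0.004, "dy": 0, "dz": 0, "wx": 0, "wy": 0, "wz": 0}
    - {"dx": 0.004, "dy": 0, "dz": 0, "wx": 0, "wy": 0, "wz": 0}
    - {"dx": 0.004, "dy": 0, "dz": 0, "wx": 0, "wy": 0, "wz": 0}
    - {"dx": 0.004, "dy": 0, "dz": 0, "wx": 0, "wy": 0, "wz": 0}
    - {"dx": 0, "dy": 0, "dz": 0, "wx": 0, "wy": 0, "wz": 0}
    - {"dx": -0.004, "dy": 0, "dz": 0, "wx": 0, "wy": 0, "wz": 0}
    - {"dx": -0.004, "dy": 0, "dz": 0, "wx": 0, "wy": 0, "wz": 0}
    - {"dx": -0.004, "dy": 0, "dz": 0, "wx": 0, "wy": 0, "wz": 0}

```text
time_s: 11.4
ee_pos: [0.4605, -0.2079, 0.0953]
tcp_rot: [-180.0, -0.0, 168.1]
contact_force: [-4.4, 1.9, 9.6]
finger_gap: 0.0259
grasp_force: 45.0
```

>>> drive_tool:
  increments:
    - {"dx": -0.004, "dy": 0, "dz": 0.0005, "wx": 0, "wy": 0, "wz": 0}
    - {"dx": -0.004, "dy": 0, "dz": 0, "wx": 0, "wy": 0, "wz": 0}
    - {"dx": -0.004, "dy": 0, "dz": 0, "wx": 0, "wy": 0, "wz": 0}
    - {"dx": -0.004, "dy": 0, "dz": 0, "wx": 0, "wy": 0, "wz": 0}
    - {"dx": -0.004, "dy": 0, "dz": 0, "wx": 0, "wy": 0, "wz": 0}
    - {"dx": 0, "dy": 0, "dz": 0, "wx": 0, "wy": 0, "wz": 0}
    - {"dx": 0.004, "dy": 0, "dz": 0, "wx": 0, "wy": 0, "wz": 0}
    - {"dx": 0.004, "dy": 0, "dz": 0, "wx": 0, "wy": 0, "wz": 0}
    - {"dx": 0.004, "dy": 0, "dz": 0, "wx": 0, "wy": 0, "wz": 0}
    - {"dx": 0.004, "dy": 0, "dz": 0, "wx": 0, "wy": 0, "wz": 0}

```text
time_s: 12.4
ee_pos: [0.4662, -0.2092, 0.0954]
tcp_rot: [-180.0, 0.2, 168.1]
contact_force: [0.6, 0.0, 7.9]
finger_gap: 0.0258
grasp_force: 45.0
```

>>> drive_tool:
  increments:
    - {"dx": 0.004, "dy": 0, "dz": 0.001, "wx": 0, "wy": 0, "wz": 0}
    - {"dx": 0.004, "dy": 0, "dz": 0.001, "wx": 0, "wy": 0, "wz": 0}
    - {"dx": 0.004, "dy": 0, "dz": 0.0005, "wx": 0, "wy": 0, "wz": 0}
    - {"dx": 0.004, "dy": 0, "dz": 0, "wx": 0, "wy": 0, "wz": 0}
    - {"dx": 0, "dy": 0, "dz": 0, "wx": 0, "wy": 0, "wz": 0}
    - {"dx": -0.004, "dy": 0, "dz": 0, "wx": 0, "wy": 0, "wz": 0}
    - {"dx": -0.004, "dy": 0, "dz": 0, "wx": 0, "wy": 0, "wz": 0}
    - {"dx": -0.004, "dy": 0, "dz": 0, "wx": 0, "wy": 0, "wz": 0}
    - {"dx": -0.004, "dy": 0, "dz": 0, "wx": 0, "wy": 0, "wz": 0}
    - {"dx": -0.004, "dy": 0, "dz": 0, "wx": 0, "wy": 0, "wz": 0}

```text
time_s: 13.4
ee_pos: [0.4683, -0.2097, 0.0924]
tcp_rot: [-180.0, -0.0, 168.1]
contact_force: [-4.6, 2.2, 11.7]
finger_gap: 0.0262
grasp_force: 45.0
```

>>> drive_tool:
  increments:
    - {"dx": -0.004, "dy": 0, "dz": 0, "wx": 0, "wy": 0, "wz": 0}
    - {"dx": -0.004, "dy": 0, "dz": 0, "wx": 0, "wy": 0, "wz": 0}
    - {"dx": -0.004, "dy": 0, "dz": 0, "wx": 0, "wy": 0, "wz": 0}
    - {"dx": -0.001, "dy": 0, "dz": 0, "wx": 0, "wy": 0, "wz": 0}
    - {"dx": 0, "dy": 0, "dz": 0, "wx": 0, "wy": 0, "wz": 0}
    - {"dx": 0.004, "dy": 0, "dz": 0, "wx": 0, "wy": 0, "wz": 0}
    - {"dx": 0.004, "dy": 0, "dz": 0, "wx": 0, "wy": 0, "wz": 0}
    - {"dx": 0.004, "dy": 0, "dz": 0, "wx": 0, "wy": 0, "wz": 0}
    - {"dx": 0.004, "dy": 0, "dz": 0, "wx": 0, "wy": 0, "wz": 0}
    - {"dx": 0, "dy": 0, "dz": 0, "wx": 0, "wy": 0, "wz": 0}

```text
time_s: 14.4
ee_pos: [0.4664, -0.2093, 0.0929]
tcp_rot: [-180.0, 0.1, 168.1]
contact_force: [-0.8, 0.5, 9.9]
finger_gap: 0.0258
grasp_force: 45.0
```

>>> drive_tool:
  increments:
    - {"dx": 0.004, "dy": 0, "dz": 0.001, "wx": 0, "wy": 0, "wz": 0}
    - {"dx": 0.004, "dy": 0, "dz": 0.0008, "wx": 0, "wy": 0, "wz": 0}
    - {"dx": 0.004, "dy": 0, "dz": 0, "wx": 0, "wy": 0, "wz": 0}
    - {"dx": 0.004, "dy": 0, "dz": 0, "wx": 0, "wy": 0, "wz": 0}
    - {"dx": 0.003, "dy": 0, "dz": 0, "wx": 0, "wy": 0, "wz": 0}
    - {"dx": 0, "dy": 0, "dz": 0, "wx": 0, "wy": 0, "wz": 0}
    - {"dx": 0, "dy": 0, "dz": 0, "wx": 0, "wy": 0, "wz": 0}
    - {"dx": -0.004, "dy": 0, "dz": 0, "wx": 0, "wy": 0, "wz": 0}
    - {"dx": -0.004, "dy": 0, "dz": 0, "wx": 0, "wy": 0, "wz": 0}
    - {"dx": -0.004, "dy": 0, "dz": 0, "wx": 0, "wy": 0, "wz": 0}

```text
time_s: 15.4
ee_pos: [0.4601, -0.208, 0.0913]
tcp_rot: [-180.0, 0.2, 168.1]
contact_force: [-0.1, 1.9, 11.9]
finger_gap: 0.0256
grasp_force: 45.0
```

>>> drive_tool:
  increments:
    - {"dx": -0.004, "dy": 0, "dz": 0, "wx": 0, "wy": 0, "wz": 0}
    - {"dx": -0.004, "dy": 0, "dz": 0, "wx": 0, "wy": 0, "wz": 0}
    - {"dx": -0.004, "dy": 0, "dz": 0, "wx": 0, "wy": 0, "wz": 0}
    - {"dx": -0.004, "dy": 0, "dz": 0, "wx": 0, "wy": 0, "wz": 0}
    - {"dx": -0.004, "dy": 0, "dz": 0, "wx": 0, "wy": 0, "wz": 0}
    - {"dx": -0.002, "dy": 0, "dz": 0, "wx": 0, "wy": 0, "wz": 0}
    - {"dx": 0, "dy": 0, "dz": 0, "wx": 0, "wy": 0, "wz": 0}
    - {"dx": 0, "dy": 0, "dz": 0, "wx": 0, "wy": 0, "wz": 0}
    - {"dx": 0, "dy": 0, "dz": 0, "wx": 0, "wy": 0, "wz": 0}
    - {"dx": 0, "dy": 0, "dz": 0, "wx": 0, "wy": 0, "wz": 0}

```text
time_s: 16.4
ee_pos: [0.4823, -0.2126, 0.0916]
tcp_rot: [-180.0, 0.2, 168.1]
contact_force: [0.2, 0.6, 11.3]
finger_gap: 0.026
grasp_force: 45.0
```

>>> drive_tool:
  increments:
    - {"dx": 0.004, "dy": 0, "dz": 0, "wx": 0, "wy": 0, "wz": 0}
    - {"dx": 0.004, "dy": 0, "dz": 0, "wx": 0, "wy": 0, "wz": 0}
    - {"dx": 0.004, "dy": 0, "dz": 0, "wx": 0, "wy": 0, "wz": 0}
    - {"dx": 0.004, "dy": 0, "dz": 0, "wx": 0, "wy": 0, "wz": 0}
    - {"dx": 0.004, "dy": 0, "dz": 0, "wx": 0, "wy": 0, "wz": 0}
    - {"dx": 0.004, "dy": 0, "dz": 0, "wx": 0, "wy": 0, "wz": 0}
    - {"dx": 0.004, "dy": 0, "dz": 0, "wx": 0, "wy": 0, "wz": 0}
    - {"dx": 0.004, "dy": 0, "dz": 0, "wx": 0, "wy": 0, "wz": 0}
    - {"dx": 0.002, "dy": 0, "dz": 0, "wx": 0, "wy": 0, "wz": 0}
    - {"dx": 0, "dy": 0, "dz": 0, "wx": 0, "wy": 0, "wz": 0}

```text
time_s: 17.4
ee_pos: [0.4484, -0.2055, 0.0914]
tcp_rot: [-180.0, 0.2, 168.1]
contact_force: [-0.5, 0.1, 12.7]
finger_gap: 0.0257
grasp_force: 45.0
```

>>> drive_tool:
  increments:
    - {"dx": 0.002, "dy": 0, "dz": 0.0004, "wx": 0, "wy": 0, "wz": 0}
    - {"dx": 0, "dy": 0, "dz": 0, "wx": 0, "wy": 0, "wz": 0}
    - {"dx": -0.0045, "dy": 0, "dz": 0, "wx": 0, "wy": 0, "wz": 0}
    - {"dx": -0.0045, "dy": 0, "dz": 0, "wx": 0, "wy": 0, "wz": 0}
    - {"dx": -0.0045, "dy": 0, "dz": 0, "wx": 0, "wy": 0, "wz": 0}
    - {"dx": -0.0045, "dy": 0, "dz": 0, "wx": 0, "wy": 0, "wz": 0}
    - {"dx": -0.0045, "dy": 0, "dz": 0, "wx": 0, "wy": 0, "wz": 0}
    - {"dx": -0.0045, "dy": 0, "dz": 0, "wx": 0, "wy": 0, "wz": 0}
    - {"dx": -0.0045, "dy": 0, "dz": 0, "wx": 0, "wy": 0, "wz": 0}
    - {"dx": -0.0045, "dy": 0, "dz": 0, "wx": 0, "wy": 0, "wz": 0}

```text
time_s: 18.4
ee_pos: [0.482, -0.2125, 0.0911]
tcp_rot: [-180.0, 0.2, 168.1]
contact_force: [-0.1, 1.4, 12.6]
finger_gap: 0.0257
grasp_force: 45.0
```

>>> drive_tool:
  increments:
    - {"dx": 0, "dy": 0, "dz": 0, "wx": 0, "wy": 0, "wz": 0}
    - {"dx": 0, "dy": 0, "dz": 0, "wx": 0, "wy": 0, "wz": 0}
    - {"dx": 0.0045, "dy": 0, "dz": 0, "wx": 0, "wy": 0, "wz": 0}
    - {"dx": 0.0045, "dy": 0, "dz": 0, "wx": 0, "wy": 0, "wz": 0}
    - {"dx": 0.0045, "dy": 0, "dz": 0, "wx": 0, "wy": 0, "wz": 0}
    - {"dx": 0.0045, "dy": 0, "dz": 0, "wx": 0, "wy": 0, "wz": 0}
    - {"dx": 0.0045, "dy": 0, "dz": 0, "wx": 0, "wy": 0, "wz": 0}
    - {"dx": 0.0045, "dy": 0, "dz": 0, "wx": 0, "wy": 0, "wz": 0}
    - {"dx": 0.0045, "dy": 0, "dz": 0, "wx": 0, "wy": 0, "wz": 0}
    - {"dx": 0.0045, "dy": 0, "dz": 0, "wx": 0, "wy": 0, "wz": 0}

```text
time_s: 19.4
ee_pos: [0.4472, -0.2053, 0.0912]
tcp_rot: [-180.0, 0.3, 168.1]
contact_force: [1.1, -0.0, 11.8]
finger_gap: 0.026
grasp_force: 45.0
```

>>> drive_tool:
  increments:
    - {"dx": 0, "dy": 0, "dz": 0, "wx": 0, "wy": 0, "wz": 0}
    - {"dx": 0, "dy": 0, "dz": 0, "wx": 0, "wy": 0, "wz": 0}
    - {"dx": -0.0045, "dy": 0, "dz": 0, "wx": 0, "wy": 0, "wz": 0}
    - {"dx": -0.0045, "dy": 0, "dz": 0, "wx": 0, "wy": 0, "wz": 0}
    - {"dx": -0.0045, "dy": 0, "dz": 0, "wx": 0, "wy": 0, "wz": 0}
    - {"dx": -0.0045, "dy": 0, "dz": 0, "wx": 0, "wy": 0, "wz": 0}
    - {"dx": 0, "dy": 0, "dz": 0, "wx": 0, "wy": 0, "wz": 0}
    - {"dx": 0, "dy": 0, "dz": 0, "wx": 0, "wy": 0, "wz": 0}
    - {"dx": 0, "dy": 0, "dz": 0, "wx": 0, "wy": 0, "wz": 0}
    - {"dx": 0, "dy": 0, "dz": 0, "wx": 0, "wy": 0, "wz": 0}

```text
time_s: 20.4
ee_pos: [0.4648, -0.209, 0.0912]
tcp_rot: [-180.0, 0.3, 168.1]
contact_force: [1.4, 0.2, 11.9]
finger_gap: 0.0257
grasp_force: 45.0
```

>>> drive_tool:
  increments:
    - {"dx": 0.0035, "dy": 0, "dz": 0.0008, "wx": 0, "wy": 0, "wz": 0}
    - {"dx": 0.0035, "dy": 0, "dz": 0, "wx": 0, "wy": 0, "wz": 0}
    - {"dx": 0.0035, "dy": 0, "dz": 0, "wx": 0, "wy": 0, "wz": 0}
    - {"dx": 0.0035, "dy": 0, "dz": 0, "wx": 0, "wy": 0, "wz": 0}
    - {"dx": 0.0035, "dy": 0, "dz": 0, "wx": 0, "wy": 0, "wz": 0}
    - {"dx": 0, "dy": 0, "dz": 0, "wx": 0, "wy": 0, "wz": 0}
    - {"dx": -0.0035, "dy": 0, "dz": 0, "wx": 0, "wy": 0, "wz": 0}
    - {"dx": -0.0035, "dy": 0, "dz": 0, "wx": 0, "wy": 0, "wz": 0}
    - {"dx": -0.0035, "dy": 0, "dz": 0, "wx": 0, "wy": 0, "wz": 0}
    - {"dx": -0.0035, "dy": 0, "dz": 0, "wx": 0, "wy": 0, "wz": 0}

```text
time_s: 21.4
ee_pos: [0.4609, -0.2082, 0.0904]
tcp_rot: [-180.0, 0.2, 168.1]
contact_force: [-0.2, 0.9, 13.3]
finger_gap: 0.0257
grasp_force: 45.0
```

>>> drive_tool:
  increments:
    - {"dx": -0.0035, "dy": 0, "dz": 0, "wx": 0, "wy": 0, "wz": 0}
    - {"dx": -0.0035, "dy": 0, "dz": 0, "wx": 0, "wy": 0, "wz": 0}
    - {"dx": -0.0035, "dy": 0, "dz": 0, "wx": 0, "wy": 0, "wz": 0}
    - {"dx": -0.0035, "dy": 0, "dz": 0, "wx": 0, "wy": 0, "wz": 0}
    - {"dx": -0.0035, "dy": 0, "dz": 0, "wx": 0, "wy": 0, "wz": 0}
    - {"dx": 0, "dy": 0, "dz": 0, "wx": 0, "wy": 0, "wz": 0}
    - {"dx": 0.0035, "dy": 0, "dz": 0, "wx": 0, "wy": 0, "wz": 0}
    - {"dx": 0.0035, "dy": 0, "dz": 0, "wx": 0, "wy": 0, "wz": 0}
    - {"dx": 0.0035, "dy": 0, "dz": 0, "wx": 0, "wy": 0, "wz": 0}
    - {"dx": 0.0035, "dy": 0, "dz": 0, "wx": 0, "wy": 0, "wz": 0}

```text
time_s: 22.4
ee_pos: [0.4651, -0.209, 0.0907]
tcp_rot: [-180.0, 0.3, 168.1]
contact_force: [1.2, 0.9, 13.7]
finger_gap: 0.0259
grasp_force: 45.0
```

>>> drive_tool:
  increments:
    - {"dx": 0, "dy": 0, "dz": -0.01, "wx": 0, "wy": 0, "wz": 0}
    - {"dx": 0, "dy": 0, "dz": -0.01, "wx": 0, "wy": 0, "wz": 0}
    - {"dx": 0, "dy": 0, "dz": -0.01, "wx": 0, "wy": 0, "wz": 0}
    - {"dx": 0, "dy": 0, "dz": -0.01, "wx": 0, "wy": 0, "wz": 0}
    - {"dx": 0, "dy": 0, "dz": -0.015, "wx": 0, "wy": 0, "wz": 0}
    - {"dx": 0, "dy": 0, "dz": -0.015, "wx": 0, "wy": 0, "wz": 0}
    - {"dx": 0, "dy": 0, "dz": 0, "wx": 0, "wy": 0, "wz": 0}
    - {"dx": 0, "dy": 0, "dz": 0, "wx": 0, "wy": 0, "wz": 0}
    - {"dx": 0, "dy": 0, "dz": 0, "wx": 0, "wy": 0, "wz": 0}
    - {"dx": 0, "dy": 0, "dz": 0, "wx": 0, "wy": 0, "wz": 0}

```text
time_s: 23.4
ee_pos: [0.4619, -0.208, 0.1578]
tcp_rot: [180.0, -0.1, 168.1]
contact_force: [-0.5, -0.1, -2.2]
finger_gap: 0.0255
grasp_force: 45.0
```

Run:
```python
from h import *
s=read_state();b=camera('side');cv2.imwrite('pics/side6.png',b);a=camera('wrist');cv2.imwrite('pics/w6.png',a)
print(s['ee_pos'],s['tcp_rot'],s['contact_force'])
yaw=np.radians(s['tcp_rot'][2]);X=np.array([np.cos(yaw),np.sin(yaw)]);Y=np.array([np.sin(yaw),-np.cos(yaw)])
d=np.array([.6166,-.2051])-s['ee_pos'][:2];print('tool',d@X,d@Y)
```

```text
[ 0.46186519 -0.20801617  0.15778783] [ 1.79982101e+02 -1.04460851e-01  1.68103499e+02] [-0.53018035 -0.14408477 -2.22253643]
tool -0.1508101996514862 0.034751256169375064
```

Run:
```python
import cv2,numpy as np
a=cv2.imread('pics/side.png')[165:225,260:330];b=cv2.imread('pics/side6.png');w=cv2.imread('pics/w6.png')
C=cv2.INTER_CUBIC
t=np.hstack([cv2.resize(a,(400,343),interpolation=C),cv2.resize(b[165:225,260:330],(400,343),interpolation=C)])
u=np.hstack([cv2.resize(b[100:220,240:400],(400,257)),cv2.resize(w[60:340,80:440],(400,257))])
cv2.imwrite('pics/last.png',np.vstack([t,u]))
```

```text
(no output)
```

View pics/last.png

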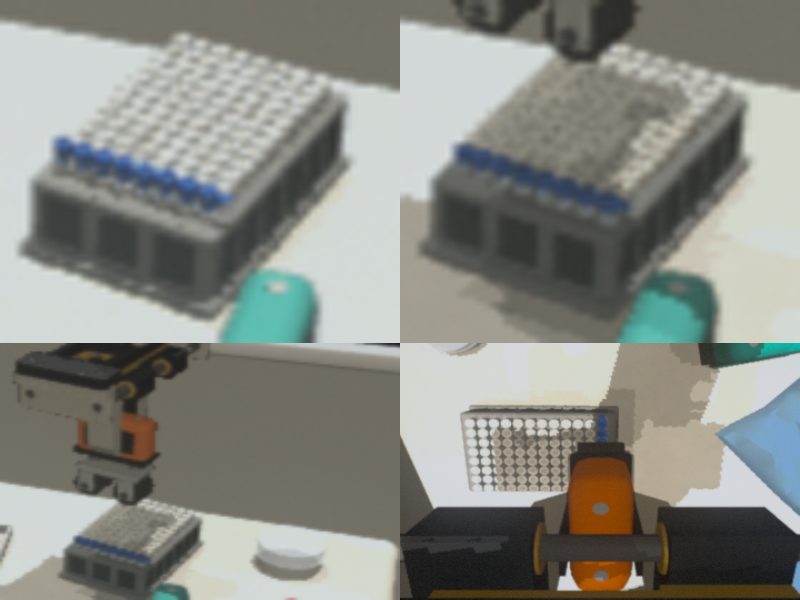

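The picture shows the blue caps (top right) lower than before (top left), in a straight line, and the roller hanging upright. I'll check the drop cap by cap in numbers.

Run:
```python
from h import *
m=camera_model('side');A=np.array([.4337,-.2006]);B=np.array([.4953,-.2133])
ims=[cv2.imread('pics/side.png'),cv2.imread('pics/side6.png')]
for i in range(8):
    p=A+(B-A)*i/7;q=proj(m,[*p,.05]);r=proj(m,[*p,.046]);o=[]
    for im in ims:
        x=int(round(q[0]));y=int(round(q[1]));c=im[y-9:y+10,x-2:x+3].astype(float)
        w=np.clip((c[...,0]-c[...,2])/(c.sum(2)+1)-.12,0,None);yy=np.mgrid[y-9:y+10,x-2:x+3][0]
        o.append((w*yy).sum()/w.sum())
    print(i,q.round(1),(r-q)[1].round(2),np.round(o,2),round(o[1]-o[0],2))
```

```text
0 [295.  197.3] 1.57 [198.01 199.81] 1.79
1 [291.1 196.1] 1.56 [196.71 198.45] 1.74
2 [287.4 194.9] 1.56 [195.34 197.08] 1.74
3 [283.6 193.7] 1.56 [194.51 196.18] 1.67
4 [279.9 192.5] 1.55 [193.06 194.66] 1.61
5 [276.3 191.3] 1.55 [191.75 193.02] 1.27
6 [272.7 190.1] 1.54 [190.83 192.04] 1.2
7 [269.1 189. ] 1.54 [190.08 191.35] 1.26
```

Caps 5 and 6 show a slightly smaller drop. It could be noise, but one more slow and slightly firmer pass settles it.

>>> drive_tool:
  increments:
    - {"dx": 0.0015, "dy": 0.001, "dz": 0.015, "wx": 0, "wy": 0, "wz": 0}
    - {"dx": 0, "dy": 0, "dz": 0.015, "wx": 0, "wy": 0, "wz": 0}
    - {"dx": 0, "dy": 0, "dz": 0.015, "wx": 0, "wy": 0, "wz": 0}
    - {"dx": 0, "dy": 0, "dz": 0.01, "wx": 0, "wy": 0, "wz": 0}
    - {"dx": 0, "dy": 0, "dz": 0.004, "wx": 0, "wy": 0, "wz": 0}
    - {"dx": 0, "dy": 0, "dz": 0.004, "wx": 0, "wy": 0, "wz": 0}
    - {"dx": 0, "dy": 0, "dz": 0.004, "wx": 0, "wy": 0, "wz": 0}
    - {"dx": 0, "dy": 0, "dz": 0.003, "wx": 0, "wy": 0, "wz": 0}
    - {"dx": 0, "dy": 0, "dz": 0.001, "wx": 0, "wy": 0, "wz": 0}
    - {"dx": 0, "dy": 0, "dz": 0, "wx": 0, "wy": 0, "wz": 0}

```text
time_s: 24.5
ee_pos: [0.4646, -0.2076, 0.0904]
tcp_rot: [-180.0, 0.4, 168.1]
contact_force: [-0.1, 1.4, 13.9]
finger_gap: 0.0257
grasp_force: 45.0
```

>>> drive_tool:
  increments:
    - {"dx": -0.0025, "dy": 0, "dz": 0, "wx": 0, "wy": 0, "wz": 0}
    - {"dx": -0.0025, "dy": 0, "dz": 0, "wx": 0, "wy": 0, "wz": 0}
    - {"dx": -0.0025, "dy": 0, "dz": 0, "wx": 0, "wy": 0, "wz": 0}
    - {"dx": -0.0025, "dy": 0, "dz": 0, "wx": 0, "wy": 0, "wz": 0}
    - {"dx": -0.0025, "dy": 0, "dz": 0, "wx": 0, "wy": 0, "wz": 0}
    - {"dx": -0.0025, "dy": 0, "dz": 0, "wx": 0, "wy": 0, "wz": 0}
    - {"dx": -0.0025, "dy": 0, "dz": 0, "wx": 0, "wy": 0, "wz": 0}
    - {"dx": -0.0025, "dy": 0, "dz": 0, "wx": 0, "wy": 0, "wz": 0}
    - {"dx": 0, "dy": 0, "dz": 0, "wx": 0, "wy": 0, "wz": 0}
    - {"dx": 0.0025, "dy": 0, "dz": 0, "wx": 0, "wy": 0, "wz": 0}

```text
time_s: 25.5
ee_pos: [0.4828, -0.2113, 0.091]
tcp_rot: [-180.0, 0.5, 168.1]
contact_force: [0.7, 1.3, 13.1]
finger_gap: 0.0257
grasp_force: 45.0
```

The wrist has pitched 0.5° under load, which unloads the far end. I'll correct the tilt and roll that end again.

>>> drive_tool:
  increments:
    - {"dx": 0, "dy": 0, "dz": 0.0006, "wx": 0, "wy": 0.5, "wz": 0}
    - {"dx": -0.001, "dy": 0, "dz": 0, "wx": 0, "wy": 0.6, "wz": 0}
    - {"dx": 0, "dy": 0, "dz": 0, "wx": 0, "wy": 0, "wz": 0}
    - {"dx": 0.0025, "dy": 0, "dz": 0, "wx": 0, "wy": 0, "wz": 0}
    - {"dx": 0.0025, "dy": 0, "dz": 0, "wx": 0, "wy": 0, "wz": 0}
    - {"dx": 0.0025, "dy": 0, "dz": 0, "wx": 0, "wy": 0, "wz": 0}
    - {"dx": 0.0025, "dy": 0, "dz": 0, "wx": 0, "wy": 0, "wz": 0}
    - {"dx": 0.0025, "dy": 0, "dz": 0, "wx": 0, "wy": 0, "wz": 0}
    - {"dx": 0.0025, "dy": 0, "dz": 0, "wx": 0, "wy": 0, "wz": 0}
    - {"dx": 0.0025, "dy": 0, "dz": 0, "wx": 0, "wy": 0, "wz": 0}

```text
time_s: 26.5
ee_pos: [0.4669, -0.2081, 0.0908]
tcp_rot: [-180.0, -0.6, 168.1]
contact_force: [1.1, 3.1, 12.5]
finger_gap: 0.0255
grasp_force: 45.0
```

>>> drive_tool:
  increments:
    - {"dx": 0.003, "dy": 0, "dz": 0, "wx": 0, "wy": 0, "wz": 0}
    - {"dx": 0.003, "dy": 0, "dz": 0, "wx": 0, "wy": 0, "wz": 0}
    - {"dx": 0.003, "dy": 0, "dz": 0, "wx": 0, "wy": 0, "wz": 0}
    - {"dx": 0.003, "dy": 0, "dz": 0, "wx": 0, "wy": 0, "wz": 0}
    - {"dx": 0.003, "dy": 0, "dz": 0, "wx": 0, "wy": 0, "wz": 0}
    - {"dx": 0.001, "dy": 0, "dz": 0, "wx": 0, "wy": 0, "wz": 0}
    - {"dx": 0, "dy": 0, "dz": 0, "wx": 0, "wy": 0, "wz": 0}
    - {"dx": -0.004, "dy": 0, "dz": 0, "wx": 0, "wy": 0, "wz": 0}
    - {"dx": -0.004, "dy": 0, "dz": 0, "wx": 0, "wy": 0, "wz": 0}
    - {"dx": -0.004, "dy": 0, "dz": 0, "wx": 0, "wy": 0, "wz": 0}

```text
time_s: 27.5
ee_pos: [0.4621, -0.2071, 0.0906]
tcp_rot: [-180.0, -0.7, 168.1]
contact_force: [-0.5, 2.6, 12.8]
finger_gap: 0.0258
grasp_force: 45.0
```

>>> drive_tool:
  increments:
    - {"dx": -0.004, "dy": 0, "dz": 0, "wx": 0, "wy": 0, "wz": 0}
    - {"dx": -0.004, "dy": 0, "dz": 0, "wx": 0, "wy": 0, "wz": 0}
    - {"dx": -0.004, "dy": 0, "dz": 0, "wx": 0, "wy": 0, "wz": 0}
    - {"dx": -0.003, "dy": 0, "dz": 0, "wx": 0, "wy": 0, "wz": 0}
    - {"dx": -0.003, "dy": 0, "dz": 0, "wx": 0, "wy": 0, "wz": 0}
    - {"dx": -0.003, "dy": 0, "dz": 0, "wx": 0, "wy": 0, "wz": 0}
    - {"dx": -0.002, "dy": 0, "dz": 0, "wx": 0, "wy": 0, "wz": 0}
    - {"dx": 0, "dy": 0, "dz": 0, "wx": 0, "wy": 0, "wz": 0}
    - {"dx": 0.003, "dy": 0, "dz": 0, "wx": 0, "wy": 0, "wz": 0}
    - {"dx": 0.003, "dy": 0, "dz": 0, "wx": 0, "wy": 0, "wz": 0}

```text
time_s: 28.5
ee_pos: [0.4802, -0.2108, 0.0908]
tcp_rot: [-180.0, -0.5, 168.1]
contact_force: [1.9, 2.2, 12.3]
finger_gap: 0.0259
grasp_force: 45.0
```

>>> drive_tool:
  increments:
    - {"dx": 0, "dy": 0, "dz": -0.01, "wx": 0, "wy": -0.55, "wz": 0}
    - {"dx": 0, "dy": 0, "dz": -0.01, "wx": 0, "wy": -0.55, "wz": 0}
    - {"dx": 0, "dy": 0, "dz": -0.01, "wx": 0, "wy": 0, "wz": 0}
    - {"dx": 0, "dy": 0, "dz": -0.01, "wx": 0, "wy": 0, "wz": 0}
    - {"dx": 0, "dy": 0, "dz": -0.015, "wx": 0, "wy": 0, "wz": 0}
    - {"dx": 0, "dy": 0, "dz": -0.015, "wx": 0, "wy": 0, "wz": 0}
    - {"dx": 0, "dy": 0, "dz": 0, "wx": 0, "wy": 0, "wz": 0}
    - {"dx": 0, "dy": 0, "dz": 0, "wx": 0, "wy": 0, "wz": 0}
    - {"dx": 0, "dy": 0, "dz": 0, "wx": 0, "wy": 0, "wz": 0}
    - {"dx": 0, "dy": 0, "dz": 0, "wx": 0, "wy": 0, "wz": 0}

```text
time_s: 29.5
ee_pos: [0.4746, -0.2097, 0.1563]
tcp_rot: [180.0, -0.1, 168.1]
contact_force: [0.6, 0.5, -3.1]
finger_gap: 0.0261
grasp_force: 45.0
```

Run:
```python
from h import *
s=read_state();b=camera('side');cv2.imwrite('pics/side7.png',b)
print(s['ee_pos'],s['tcp_rot'],s['contact_force'],s['time_s'])
yaw=np.radians(s['tcp_rot'][2]);X=np.array([np.cos(yaw),np.sin(yaw)]);Y=np.array([np.sin(yaw),-np.cos(yaw)])
d=np.array([.6166,-.2051])-s['ee_pos'][:2];print('tool',d@X,d@Y)
m=camera_model('side');A=np.array([.4337,-.2006]);B=np.array([.4953,-.2133])
ims=[cv2.imread('pics/side.png'),cv2.imread('pics/side6.png'),b]
for i in range(8):
    p=A+(B-A)*i/7;q=proj(m,[*p,.05]);o=[]
    for im in ims:
        x=int(round(q[0]));y=int(round(q[1]));c=im[y-9:y+10,x-2:x+3].astype(float)
        w=np.clip((c[...,0]-c[...,2])/(c.sum(2)+1)-.12,0,None);yy=np.mgrid[y-9:y+10,x-2:x+3][0]
        o.append((w*yy).sum()/w.sum())
    print(i,np.round(o,2),np.diff(o).round(2))
```

```text
[ 0.47463032 -0.20972642  0.15625808] [ 1.79983631e+02 -1.03097863e-01  1.68098971e+02] [ 0.59964903  0.4993114  -3.12179877] 29.5
tool -0.13796400926586674 0.033804216987603115
0 [198.01 199.81 199.88] [1.79 0.08]
1 [196.71 198.45 198.37] [ 1.74 -0.08]
2 [195.34 197.08 197.08] [1.74 0.01]
3 [194.51 196.18 196.09] [ 1.67 -0.1 ]
4 [193.06 194.66 194.79] [1.61 0.13]
5 [191.75 193.02 193.54] [1.27 0.52]
6 [190.83 192.04 192.01] [ 1.2  -0.02]
7 [190.08 191.35 191.41] [1.26 0.06]
```

Nothing moved further except a little at cap_5. I'll carry the roller to the tray and re-check the caps in the same lighting as the first picture.

>>> drive_tool:
  increments:
    - {"dx": -0.02, "dy": 0.005, "dz": 0, "wx": 0, "wy": 0, "wz": 0}
    - {"dx": -0.02, "dy": 0.005, "dz": 0, "wx": 0, "wy": 0, "wz": 0}
    - {"dx": -0.02, "dy": 0.005, "dz": 0, "wx": 0, "wy": 0, "wz": 0}
    - {"dx": -0.02, "dy": 0.005, "dz": 0, "wx": 0, "wy": 0, "wz": 0}
    - {"dx": -0.02, "dy": 0.005, "dz": 0, "wx": 0, "wy": 0, "wz": 0}
    - {"dx": -0.02, "dy": 0.005, "dz": 0, "wx": 0, "wy": 0, "wz": 0}
    - {"dx": -0.018, "dy": 0.0038, "dz": 0, "wx": 0, "wy": 0, "wz": 0}
    - {"dx": 0, "dy": 0, "dz": 0, "wx": 0, "wy": 0, "wz": 8}
    - {"dx": 0, "dy": 0, "dz": 0, "wx": 0, "wy": 0, "wz": 8}
    - {"dx": 0, "dy": 0, "dz": 0, "wx": 0, "wy": 0, "wz": 8}

```text
time_s: 30.55
ee_pos: [0.6169, -0.2051, 0.156]
tcp_rot: [-180.0, -0.1, 143.8]
contact_force: [0.8, 0.0, -2.8]
finger_gap: 0.0259
grasp_force: 45.0
```

>>> drive_tool:
  increments:
    - {"dx": 0, "dy": 0, "dz": 0, "wx": 0, "wy": 0, "wz": 8}
    - {"dx": 0, "dy": 0, "dz": 0, "wx": 0, "wy": 0, "wz": 8}
    - {"dx": 0, "dy": 0, "dz": 0, "wx": 0, "wy": 0, "wz": 8}
    - {"dx": 0, "dy": 0, "dz": 0, "wx": 0, "wy": 0, "wz": 8}
    - {"dx": 0, "dy": 0, "dz": 0, "wx": 0, "wy": 0, "wz": 8}
    - {"dx": 0, "dy": 0, "dz": 0, "wx": 0, "wy": 0, "wz": 3}
    - {"dx": 0, "dy": 0, "dz": 0, "wx": 0, "wy": 0, "wz": 0}
    - {"dx": 0, "dy": 0, "dz": 0, "wx": 0, "wy": 0, "wz": 0}
    - {"dx": 0, "dy": 0, "dz": 0, "wx": 0, "wy": 0, "wz": 0}
    - {"dx": 0, "dy": 0, "dz": 0, "wx": 0, "wy": 0, "wz": 0}

```text
time_s: 31.55
ee_pos: [0.6172, -0.2054, 0.157]
tcp_rot: [-180.0, -0.0, 101.1]
contact_force: [0.3, -0.1, -2.8]
finger_gap: 0.0256
grasp_force: 45.0
```

Run:
```python
from h import *
s=read_state();b=np.mean([camera('side') for _ in range(4)],0).astype(np.uint8);cv2.imwrite('pics/side8.png',b)
print(s['ee_pos'],s['tcp_rot'],s['contact_force'],s['time_s'])
yaw=np.radians(s['tcp_rot'][2]);X=np.array([np.cos(yaw),np.sin(yaw)]);Y=np.array([np.sin(yaw),-np.cos(yaw)])
d=np.array([.6166,-.2051])-s['ee_pos'][:2];print('tool',d@X,d@Y)
m=camera_model('side');A=np.array([.4337,-.2006]);B=np.array([.4953,-.2133])
ims=[cv2.imread('pics/side.png'),b]
for i in range(8):
    p=A+(B-A)*i/7;q=proj(m,[*p,.05]);o=[];e=[]
    for im in ims:
        x=int(round(q[0]));y=int(round(q[1]));c=im[y-9:y+10,x-2:x+3].astype(float)
        w=np.clip((c[...,0]-c[...,2])/(c.sum(2)+1)-.12,0,None);yy=np.mgrid[y-9:y+10,x-2:x+3][0]
        o.append((w*yy).sum()/w.sum());v=w.mean(1);k=np.argmax(v>v.max()/2);e.append(y-9+k-(v[k]-v.max()/2)/(v[k]-v[k-1]))
    print(i,np.round(o,2),np.diff(o).round(2),'top edge',np.round(e,2),np.diff(e).round(2),im[y-1:y+2,x-1:x+2].mean((0,1)).round())
```

```text
[ 0.61723476 -0.20537796  0.15702186] [-1.79991074e+02 -1.29613983e-02  1.01136147e+02] [ 0.29236249 -0.11057346 -2.81241779] 31.55
tool 0.0003953207217337575 -0.0005691273225648003
0 [198.01 199.35] [1.34] top edge [197.14 198.25] [1.11] [168. 158. 149.]
1 [196.71 197.88] [1.17] top edge [195.48 196.74] [1.25] [167. 149. 137.]
2 [195.34 196.51] [1.16] top edge [194.27 195.26] [0.99] [166. 141. 126.]
3 [194.51 195.64] [1.13] top edge [193.35 194.43] [1.08] [155. 133. 121.]
4 [193.06 194.25] [1.2] top edge [192.02 193.13] [1.11] [167. 156. 146.]
5 [191.75 192.98] [1.22] top edge [190.67 191.82] [1.15] [166. 149. 137.]
6 [190.83 192.01] [1.18] top edge [189.73 191.2 ] [1.47] [152. 144. 136.]
7 [190.08 191.27] [1.19] top edge [189.33 190.46] [1.13] [197. 203. 195.]
```

All eight caps dropped evenly (1.1 to 1.3 px), so they are home. Next I set the roller down in the tray.

>>> drive_tool:
  increments:
    - {"dx": 0, "dy": 0, "dz": 0.02, "wx": 0, "wy": 0, "wz": 0}
    - {"dx": 0, "dy": 0, "dz": 0.02, "wx": 0, "wy": 0, "wz": 0}
    - {"dx": 0, "dy": 0, "dz": 0.02, "wx": 0, "wy": 0, "wz": 0}
    - {"dx": 0, "dy": 0, "dz": 0.02, "wx": 0, "wy": 0, "wz": 0}
    - {"dx": 0, "dy": 0, "dz": 0.01, "wx": 0, "wy": 0, "wz": 0}
    - {"dx": 0, "dy": 0, "dz": 0.006, "wx": 0, "wy": 0, "wz": 0}
    - {"dx": 0, "dy": 0, "dz": 0.002, "wx": 0, "wy": 0, "wz": 0}
    - {"dx": 0, "dy": 0, "dz": 0, "wx": 0, "wy": 0, "wz": 0}
    - {"dx": 0, "dy": 0, "dz": 0, "wx": 0, "wy": 0, "wz": 0}
    - {"dx": 0, "dy": 0, "dz": 0, "wx": 0, "wy": 0, "wz": 0}

```text
time_s: 32.75
ee_pos: [0.618, -0.2055, 0.0601]
tcp_rot: [179.9, 0.0, 101.1]
contact_force: [0.4, -0.7, -2.1]
finger_gap: 0.0257
grasp_force: 45.0
```

>>> drive_tool:
  increments:
    - {"dx": 0, "dy": 0, "dz": 0.001, "wx": 0, "wy": 0, "wz": 0}
    - {"dx": 0, "dy": 0, "dz": 0.001, "wx": 0, "wy": 0, "wz": 0}
    - {"dx": 0, "dy": 0, "dz": 0, "wx": 0, "wy": 0, "wz": 0}
    - {"dx": 0, "dy": 0, "dz": 0, "wx": 0, "wy": 0, "wz": 0}
    - {"dx": 0, "dy": 0, "dz": 0, "wx": 0, "wy": 0, "wz": 0}
    - {"dx": 0, "dy": 0, "dz": 0, "wx": 0, "wy": 0, "wz": 0}
    - {"dx": 0, "dy": 0, "dz": 0, "wx": 0, "wy": 0, "wz": 0}
    - {"dx": 0, "dy": 0, "dz": 0, "wx": 0, "wy": 0, "wz": 0}
    - {"dx": 0, "dy": 0, "dz": 0, "wx": 0, "wy": 0, "wz": 0}
    - {"dx": 0, "dy": 0, "dz": 0, "wx": 0, "wy": 0, "wz": 0}

```text
time_s: 33.75
ee_pos: [0.6173, -0.2053, 0.0572]
tcp_rot: [-180.0, -0.0, 101.1]
contact_force: [0.0, -0.4, -1.8]
finger_gap: 0.0256
grasp_force: 45.0
```

>>> drive_tool:
  increments:
    - {"dx": 0, "dy": 0, "dz": 0.001, "wx": 0, "wy": 0, "wz": 0}
    - {"dx": 0, "dy": 0, "dz": 0.001, "wx": 0, "wy": 0, "wz": 0}
    - {"dx": 0, "dy": 0, "dz": 0.0005, "wx": 0, "wy": 0, "wz": 0}
    - {"dx": 0, "dy": 0, "dz": 0, "wx": 0, "wy": 0, "wz": 0}
    - {"dx": 0, "dy": 0, "dz": 0, "wx": 0, "wy": 0, "wz": 0}
    - {"dx": 0, "dy": 0, "dz": 0, "wx": 0, "wy": 0, "wz": 0}
    - {"dx": 0, "dy": 0, "dz": 0, "wx": 0, "wy": 0, "wz": 0}
    - {"dx": 0, "dy": 0, "dz": 0, "wx": 0, "wy": 0, "wz": 0}
    - {"dx": 0, "dy": 0, "dz": 0, "wx": 0, "wy": 0, "wz": 0}
    - {"dx": 0, "dy": 0, "dz": 0, "wx": 0, "wy": 0, "wz": 0}

```text
time_s: 34.75
ee_pos: [0.6173, -0.2054, 0.0547]
tcp_rot: [-180.0, 0.0, 101.1]
contact_force: [-0.2, 0.2, -1.8]
finger_gap: 0.0256
grasp_force: 45.0
```

>>> drive_tool:
  increments:
    - {"dx": 0, "dy": 0, "dz": 0.0005, "wx": 0, "wy": 0, "wz": 0}
    - {"dx": 0, "dy": 0, "dz": 0.0003, "wx": 0, "wy": 0, "wz": 0}
    - {"dx": 0, "dy": 0, "dz": 0, "wx": 0, "wy": 0, "wz": 0}
    - {"dx": 0, "dy": 0, "dz": 0, "wx": 0, "wy": 0, "wz": 0}
    - {"dx": 0, "dy": 0, "dz": 0, "wx": 0, "wy": 0, "wz": 0}
    - {"dx": 0, "dy": 0, "dz": 0, "wx": 0, "wy": 0, "wz": 0}
    - {"dx": 0, "dy": 0, "dz": 0, "wx": 0, "wy": 0, "wz": 0}
    - {"dx": 0, "dy": 0, "dz": 0, "wx": 0, "wy": 0, "wz": 0}
    - {"dx": 0, "dy": 0, "dz": 0, "wx": 0, "wy": 0, "wz": 0}
    - {"dx": 0, "dy": 0, "dz": 0, "wx": 0, "wy": 0, "wz": 0}

```text
time_s: 35.75
ee_pos: [0.6173, -0.2054, 0.0539]
tcp_rot: [-180.0, -0.0, 101.1]
contact_force: [-2.3, 0.1, 2.0]
finger_gap: 0.0261
grasp_force: 45.0
```

>>> drive_tool:
  increments:
    - {"dx": 0, "dy": 0, "dz": 0, "wx": 0, "wy": 0, "wz": 0}
    - {"dx": 0, "dy": 0, "dz": 0, "wx": 0, "wy": 0, "wz": 0}
    - {"dx": 0, "dy": 0, "dz": 0, "wx": 0, "wy": 0, "wz": 0}
    - {"dx": 0, "dy": 0, "dz": 0, "wx": 0, "wy": 0, "wz": 0}
    - {"dx": 0, "dy": 0, "dz": 0, "wx": 0, "wy": 0, "wz": 0}
    - {"dx": 0, "dy": 0, "dz": 0, "wx": 0, "wy": 0, "wz": 0}
    - {"dx": 0, "dy": 0, "dz": 0, "wx": 0, "wy": 0, "wz": 0}
    - {"dx": 0, "dy": 0, "dz": 0, "wx": 0, "wy": 0, "wz": 0}
    - {"dx": 0, "dy": 0, "dz": 0, "wx": 0, "wy": 0, "wz": 0}
    - {"dx": 0, "dy": 0, "dz": 0, "wx": 0, "wy": 0, "wz": 0}
  gripper: -1

```text
time_s: 36.75
ee_pos: [0.6173, -0.2054, 0.0539]
tcp_rot: [-180.0, 0.0, 101.1]
contact_force: [0.6, 0.5, -0.4]
finger_gap: 0.0919
grasp_force: 0.0
```

>>> drive_tool:
  increments:
    - {"dx": 0, "dy": 0, "dz": -0.01, "wx": 0, "wy": 0, "wz": 0}
    - {"dx": 0, "dy": 0, "dz": -0.02, "wx": 0, "wy": 0, "wz": 0}
    - {"dx": 0, "dy": 0, "dz": -0.02, "wx": 0, "wy": 0, "wz": 0}
    - {"dx": 0, "dy": 0, "dz": -0.02, "wx": 0, "wy": 0, "wz": 0}
    - {"dx": 0, "dy": 0, "dz": -0.03, "wx": 0, "wy": 0, "wz": 0}
    - {"dx": 0, "dy": 0, "dz": -0.03, "wx": 0, "wy": 0, "wz": 0}
    - {"dx": 0, "dy": 0, "dz": -0.03, "wx": 0, "wy": 0, "wz": 0}
    - {"dx": 0, "dy": 0, "dz": 0, "wx": 0, "wy": 0, "wz": 0}
    - {"dx": 0, "dy": 0, "dz": 0, "wx": 0, "wy": 0, "wz": 0}
    - {"dx": 0, "dy": 0, "dz": 0, "wx": 0, "wy": 0, "wz": 0}

```text
time_s: 37.75
ee_pos: [0.6166, -0.205, 0.2132]
tcp_rot: [-179.9, -0.0, 101.1]
contact_force: [0.2, 0.5, 0.2]
finger_gap: 0.0919
grasp_force: 0.0
```

Run:
```python
from h import *
s=read_state();m=camera_model('wrist');a=camera('wrist');b=camera('side');print(s['ee_pos'],s['contact_force'],s['time_s'])
h=cv2.cvtColor(a,cv2.COLOR_BGR2HSV);k=cv2.inRange(h,(3,150,90),(25,255,255));k[250:]=0
n,l,st,c=cv2.connectedComponentsWithStats(k);i=1+st[1:,4].argmax();print(st[i])
P=cv2.findNonZero((l==i).astype(np.uint8)).reshape(-1,2)
W=np.array([onz(m,*p,.0885)[:2] for p in P]).astype(np.float32);print(cv2.minAreaRect(W))
ms=camera_model('side')
for im in(cv2.imread('pics/side.png'),b):
    k=cv2.inRange(cv2.cvtColor(im,cv2.COLOR_BGR2HSV),(3,150,90),(20,255,255));k[:,:190]=0;k[:,250:]=0;k[:140]=0;k[230:]=0
    print(cv2.boundingRect(k),cv2.minAreaRect(cv2.findNonZero(k)))
```

```text
[ 0.61662623 -0.20503474  0.21319764] [0.23141715 0.53248334 0.20216385] 37.75
[ 248  139   28   71 1705]
((0.6167174577713013, -0.20132261514663696), (0.02419121563434601, 0.06445787101984024), 11.126994132995605)
(211, 162, 13, 15) ((217.300048828125, 169.4000244140625), (8.049844741821289, 17.441329956054688), 26.56505012512207)
(211, 162, 12, 22) ((215.523193359375, 171.7397003173828), (8.256519317626953, 22.83106803894043), 21.037511825561523)
```

```bash
python3 -c "
from workcell import job_done;print(job_done())"
```

```text
the job is handed in; nothing more can be done
None
```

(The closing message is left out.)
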